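# Isolate the test stand and unhitch the coupler

### The job

The hitch coupler on the test stand has finished its run: first turn the rotary isolator's handle all the way from on to off. Then pull the coupler's sprung latch handle out sideways, lift the tongue off the ball until the coupler is about 90 mm higher than it was, and finish holding it up there, still and in the gripper, for the fitter to look underneath. Leave the isolator off and the other things on the bench where they are, and do not prop the tongue on anything.

Things in the scene. Friction and masses are not known exactly. Their poses are not given: they have to be found in the camera images.
- isolator_handle (a joint): turn of the isolator's black bar handle about the vertical, rad: 0 = off (bar along the box's x), 1.047 = on (60 degrees clockwise seen from above). It starts on. Stops at both ends; a sprung detent at the middle throws it to whichever end is nearer (under 0.1 N m to turn).
- isolator_grip (a point): centre of the isolator's upright bar handle, on its turning axis, 100 mm above the bench; its x lies along the bar (turns with it), z is up. The bar is 52 mm long, 14 mm thick, its top 16 mm above this point, the disc under it 19 mm below. It is on top of a grey box 90 x 90 x 72 mm, fixed to the bench to the left or right of the test stand.
- ball (a point): centre of the steel hitch ball, 50 mm across, 105 mm above the bench, on its post on the fixed test stand (steel base plate 400 x 140 x 12 mm). Its x points along the tongue from the ball to the pivot, level; y points to the side where the latch handle is; z up. The tongue's pivot pin runs along y, 280 mm from here along x and 115 mm above the bench.
- tongue: the tongue; its origin is the middle of the coupler, the grey round cap (66 mm across, top 140 mm above the bench when down) that sits over the ball, 115 mm above the bench when down. Behind it a 50 mm square steel tube runs 280 mm to the pivot. Axes as the ball's when down. Latched, it rises no more than 3 mm; free, its end takes 4 to 7 N to lift, rises to a stop at 158 mm, and falls back when let go.
- latch (a joint): travel of the latch, m: 0 = in (locked, its keeper under the ball), stop at 0.020. The keeper clears the ball's widest part at 0.013; keep it drawn 0.015 or more until the coupler is off the ball. It slides along the coupler's y, outwards to +y; a spring of 6 N (in) to 12 N (out) pulls it back in.
- latch_tab (a point): grip point on the latch handle, a steel upright plate 12 mm thick (y), 36 mm wide (x), 82 mm high: mid thickness and width, 25 mm below its top; 135 mm above the bench and 91 mm to the +y side of the coupler's middle when down and in. A 12 mm rod 50 mm below this point joins it to the coupler; 52 mm of free room between plate and cap. Moves with latch and tongue; axes as the coupler's.
- bin: bystander: open blue plastic parts bin, 110 x 100 x 65 mm, with bolts in it; origin under its centre
- tape: bystander: roll of tape standing flat on the bench, 96 mm across, 48 mm high
- wrench: bystander: spanner, 180 mm long, lying along its x
- screwdriver: bystander: screwdriver, 200 mm long, lying along its x
- valve: bystander: brass flanged valve with a small round handwheel on top, 100 mm long along its x, 98 mm high
- flange: bystander: steel flange ring lying flat, 90 mm across, 14 mm high
- grease_jar: bystander: jar with a black cap, 68 mm across, 75 mm high

How it is judged:
On the way, in this order (a step that is already met when the one before it is completed fails the run):
1. the isolator is off with the tongue still down on the ball (value of joint isolator_handle below 0.12 rad and height (world z) of tongue below 0.123 m), for 0.2 s.
2. the latch is pulled out while the tongue is still down (value of joint latch above 0.011 m and height (world z) of tongue below 0.128 m), for 0.05 s.
3. the coupler is off the ball (height (world z) of tongue above 0.165 m), for 0.1 s.
At the end, for the whole second after the job is handed in: The coupler is held 65 to 125 mm above where it sat (its middle 180 to 240 mm above the bench), still (under 20 mm/s), by the fingers alone (at least 1.5 N of contact with the tongue or its latch, no bystander touching it), and the isolator is off (within 0.12 rad) (height (world z) of tongue between 0.18 and 0.24 m and linear speed of tongue below 0.02 m/s and value of joint isolator_handle below 0.12 rad and contact force between the fingers and tongue above 1.5 N and contact force between tongue and bin below 0.3 N and contact force between tongue and tape below 0.3 N and contact force between tongue and wrench below 0.3 N and contact force between tongue and screwdriver below 0.3 N and contact force between tongue and valve below 0.3 N and contact force between tongue and flange below 0.3 N and contact force between tongue and grease_jar below 0.3 N); the arm keeps its last pose, push and grip.
It fails at once if the tongue is raised while the isolator is not off (height (world z) of tongue above 0.128 m and value of joint isolator_handle above 0.3 rad).
It fails at once if a bystander is pushed more than 40 mm from its place (distance of any of bin, tape, wrench, screwdriver, valve, flange, grease_jar from where it was at the start of the episode above 0.04 m).
It also fails if it takes over 51 s, if anything falls off the work surface, if the arm or the gripper's body presses on something with over 40 N, if the wrist force passes 120 N, or if a joint passes its speed limit or range.

### The arm

A 6-joint arm with a two-finger parallel gripper is mounted at the origin on the work surface. World frame = base frame: x ahead of the robot, y to its left, z up, the work surface at z = 0. Lengths are in m, angles in rad, forces in N, time in s.
With the tool pointing down it reaches from about 0.325 to 0.875 m from the base axis. Payload 4.4 kg.
Tool frame: the origin (TCP) lies at the very end of the fingers, on their centre line; the grasp point (between the pads) lies 19 mm behind it; z points along the fingers, y is the line along which they close (so a half turn about z gives the same grasp; the last joint's range is limited). The gripper opens to 85 mm and grips with 20 to 120 N. Pads are 22 mm wide; open, the fingers measure 114 mm over their backs; the gripper's body (76 mm by 85 mm) begins 54 mm behind the grasp point. The pads swing forward as they close: fully open they stand 13 mm farther back than shut.
Start: joints at [1.067, 0.207, 1.542, -0, 1.393, -0.15], TCP at [0.199, 0.539, 0.231] pointing down, gripper open.
Joint ranges: [-2.73, 2.73], [-0.86, 2.22], [0.23, 2.46], [-1.11, 4.25], [0.08, 2.63], [-2.82, 2.82]. Speed limits (rad/s): [2.79, 2.79, 3.14, 3.14, 3.14, 3.14].

### API

Orientations are given as a unit quaternion [w, x, y, z].
In Python, from rig import telemetry, imaging, workorder gives the robot as it stands.
- The arm moves only by the shell command python3 -m handwheel 'ROWS' [OPENING]. ROWS is JSON, a list of rows, each a list of 2 entries, a list of its own where there are three numbers: the shift along the tool's x, y, z in m, then the turn about the tool's z in degrees. A call has 1 to 8 rows; each row is the pose to reach, as a shift and turn from the pose commanded when the call began, along the tool's axes at that moment; what a row does not reach only later rows make up. A row lasts 1/12 s, in which the tool goes at most 41.7 mm and 7.16 degrees, less where a joint would pass 70% of its speed; a pose out of reach is approached as far as the arm can. A call with a gripper value outside its range is refused whole. OPENING is the closure in counts, from 0 (fully open) to 255 (shut), set as the call begins (- or left out, the last holds). The fingers move at their own pace and stop on an object; the grip force is fixed at half the most. Time passes only in rows, so rows that repeat a pose let the fingers close. It gives the time, the measured TCP pose, the force, the opening and the grip force at its end, in the units of the state.
- telemetry.read_state(): the state, without advancing time (a new reading comes with each control period).
- imaging.camera(name): name is "side" or "top"; returns the picture (420x560x3 uint8, red, green, blue); there is no depth.
- imaging.camera_model(name): a dict with "intrinsics" (3x3 intrinsics, pixels), "R" (3x3) and "t" (3): a world point X has camera coordinates R X + t. Camera axes: x right, y down, z forward; pixel columns grow to the right and rows downward; lengths in m; the calibration is good to about 2 mm. A picture is of the moment at which its call begins. camera_model takes no time and is no camera call.
- workorder.sign_off(): hands the job in; it is judged then, once.
The state is a dict: "time_s": time; "joints": joint angles; "dq": joint speeds; "effort": joint torques, N m; "ee_pos": TCP position; "tool_rot": TCP orientation; "wrist_force": force on the tool from outside, world axes, zero at the start; "torque": the same for the moment, N m; "finger_gap": opening from 0.0 (shut) to 1.0 (fully open); "grip_force": force on a finger pad.
Only numpy, scipy, OpenCV 4.12 (cv2) and the standard library are available. Lean on these libraries where they do the work, as an engineer would, in place of code of your own. Each camera call takes 0.05 s, during which the arm holds its last target. There are 200 camera calls.

## Working session

There is one attempt and no reset: what is moved stays moved. The work goes in short steps, Python scripts to look and compute and a shell command to move; the robot and the scene stay as the last step left them, time stands still between calls to the robot, and variables do not carry over. Pictures are saved under pics/ and viewed, at most 10 in all, crops included, and the job is handed in when it is done.

```bash
mkdir -p pics; ls; python3 - <<'E'
from rig import telemetry, imaging
import cv2
for n in("top","side"):
    cv2.imwrite(f"pics/{n}0.png",imaging.camera(n)[:,:,::-1])
    m=imaging.camera_model(n);print(n,m)
s=telemetry.read_state();print(s)
E
```

```text
pics
top {'intrinsics': array([[402.67689448,   0.        , 278.46718859],
       [  0.        , 402.67689448, 212.72761659],
       [  0.        ,   0.        ,   1.        ]]), 'R': array([[ 0.01613469, -0.99980328, -0.0115354 ],
       [-0.99409588, -0.01480239, -0.10749076],
       [ 0.10729886,  0.01320162, -0.99413916]]), 't': array([0.00352999, 0.51556754, 1.25222888])}
side {'intrinsics': array([[440.44593627,   0.        , 279.68471282],
       [  0.        , 440.44593627, 211.32535554],
       [  0.        ,   0.        ,   1.        ]]), 'R': array([[ 0.84072551, -0.5413631 ,  0.01032548],
       [-0.35248779, -0.56168252, -0.74850859],
       [ 0.41101457,  0.62565066, -0.6630447 ]]), 't': array([-0.45905215,  0.25780813,  1.03626336])}
{'time_s': 0.1, 'joints': array([ 1.06650133e+00,  2.07362599e-01,  1.54284534e+00, -1.28151016e-05,
        1.39351808e+00, -1.50520759e-01]), 'dq': array([-0.0017374 ,  0.00050707, -0.00281761, -0.00072212, -0.00161303,
        0.00186181]), 'effort': array([-5.06015440e-04, -3.84090436e+01, -2.92547929e+01, -3.66991317e-04,
        4.91032319e-03, -1.74013815e-05]), 'ee_pos': array([0.19888459, 0.53875774, 0.23020986]), 'tool_rot': array([-3.37062572e-04,  1.75964905e-01,  9.84395863e-01, -1.01204561e-03]), 'wrist_force': array([-0.56741616, -0.35224845, -0.25004949]), 'torque': array([-0.02907818,  0.03790751,  0.03022553]), 'grip_force': 0.0, 'finger_gap': 0.9975827328558522}
```

View pics/top0.png

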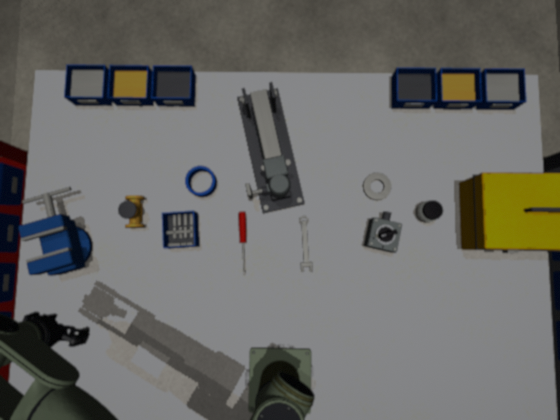

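View pics/side0.png

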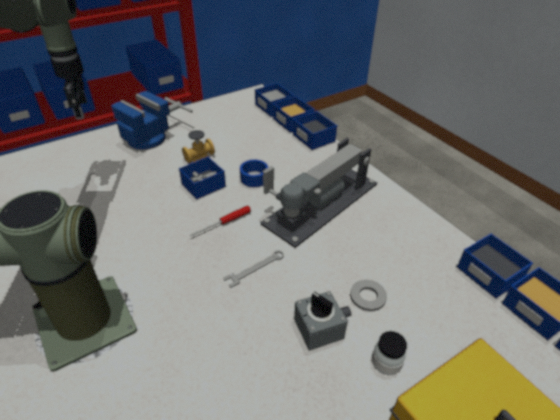

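The top view shows the isolator at about (385,233), the cap at (280,187) and the latch plate at about (250,191), with the tongue running up to about (263,95). The side view shows the isolator handle at about (321,302), the latch plate at (268,180) and the cap at (293,195). I'll zoom in on these.

```bash
python3 - <<'E'
import cv2,numpy as np
t=cv2.imread("pics/top0.png");s=cv2.imread("pics/side0.png")
def c(i,x,y,w,h,k): return cv2.resize(i[y:y+h,x:x+w],(400,300),interpolation=cv2.INTER_CUBIC)
# 80x60 crops at 5x
a=c(t,345,205,80,60,5);b=c(t,225,155,80,60,5);d=c(s,280,285,80,60,5);e=c(s,240,150,80,60,5)
cv2.imwrite("pics/crop0.png",np.clip(np.vstack([np.hstack([a,b]),np.hstack([d,e])])*1.3,0,255).astype(np.uint8))
E
```

```text
(no output)
```

View pics/crop0.png

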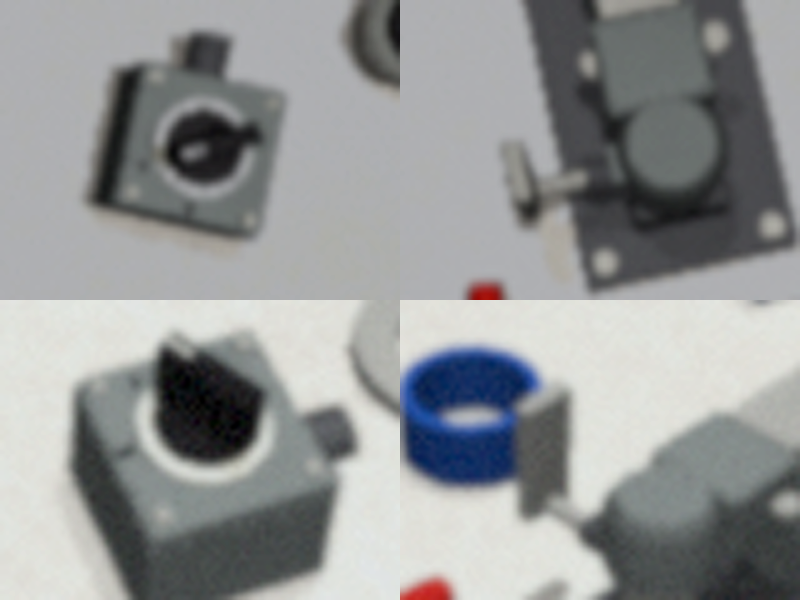

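The crops show the following, in top-view pixels. The isolator ring is at about (386,234.4), with the bar rising roughly 17° to the right. The latch plate top is at about (248.4,190.4) and (268.6,168.2) in the side view. The cap top is at about (279.4,184). Next I'll measure by mask and ray.

```bash
cat >h.py <<'E'
import numpy as np,cv2
from rig import imaging,telemetry
from scipy.spatial.transform import Rotation as Ro
def ray(n,p):
    m=imaging.camera_model(n);d=m["R"].T@np.linalg.inv(m["intrinsics"])@np.array([p[0],p[1],1.]);return -m["R"].T@m["t"],d
def onz(n,p,z):
    o,d=ray(n,p);return o+d*(z-o[2])/d[2]
def tri(pt,ps):
    (a,d),(b,e)=ray("top",pt),ray("side",ps)
    l=np.linalg.lstsq(np.c_[d,-e],b-a,rcond=None)[0];P=a+d*l[0];Q=b+e*l[1];return (P+Q)/2,np.linalg.norm(P-Q)
def proj(n,X):
    m=imaging.camera_model(n);c=m["intrinsics"]@(m["R"]@np.array(X)+m["t"]);return c[:2]/c[2]
def tool():
    s=telemetry.read_state();w,x,y,z=s["tool_rot"];return np.array(s["ee_pos"]),Ro.from_quat([x,y,z,w])
E
python3 - <<'E'
from h import *
np.set_printoptions(precision=4,suppress=True)
t=cv2.imread("pics/top0.png")
# isolator ring
g=t.min(2);r=g[220:250,368:402]
print("ring mask vals",np.percentile(r,[5,50,90,99]))
print("ring ctr",onz("top",(386,234.4),.075),onz("side",(321.6,301.6+8),.075))
# bar: dark blob within disc
m=((t.max(2)<55).astype(np.uint8));
sub=np.zeros_like(m);cv2.circle(sub,(386,234),13,1,-1);k=m*sub
y,x=np.nonzero(k);print("dark",len(x),x.mean(),y.mean())
print("box edges",[np.degrees(np.arctan2(*(onz("top",b,.072)-onz("top",a,.072))[1::-1])) for a,b in [((402.4,224),(395.4,253)),((370,246.6),(395.4,253))]])
a=onz("top",(345+178/5,205+157/5),.116);b=onz("top",(345+258/5,205+133/5),.116)
print("bar dir",np.degrees(np.arctan2(*(b-a)[1::-1])),np.linalg.norm(b-a),(a+b)/2)
# side: bar top ends
a=onz("side",(280+172/5,285+38/5),.116);b=onz("side",(280+262/5,285+90/5),.116)
print("bar dir side",np.degrees(np.arctan2(*(b-a)[1::-1])),np.linalg.norm(b-a),(a+b)/2)
# stand
print("cap",onz("top",(279.4,184),.14))
P=tri((248.4,190.4),(268.6,168.2));print("latch top",P)
# base plate mask
hm=((t.max(2)<85)&(t.max(2)>30)).astype(np.uint8);hm[:, :232]=0;hm[:,312:]=0;hm[:80]=0;hm[216:]=0
n,l,st,c=cv2.connectedComponentsWithStats(hm);i=1+st[1:,4].argmax();print(st[i])
for e in [((293,155),(304,204)),((251,155),(263,213)),((225+190/5,213),(304,204))]:
    A,B=[onz("top",p,.012) for p in e];print("plate edge",A,B,np.degrees(np.arctan2(*(B-A)[1::-1])))
p,R=tool();print(R.as_matrix())
# sharpened larger crops
E
```

```text
ring mask vals [ 21.  82. 113. 134.]
ring ctr [ 0.4491 -0.3164  0.075 ] [ 0.4537 -0.3137  0.075 ]
dark 160 386.4125 233.7125
box edges [np.float64(165.65983436237067), np.float64(-103.3068291466597)]
bar dir -72.49741178501534 0.04923428358978959 [ 0.448  -0.3136  0.116 ]
bar dir side -69.43886529273885 0.04591520540402114 [ 0.4549 -0.3131  0.116 ]
cap [0.5878 0.0087 0.14  ]
latch top (array([0.5658, 0.0954, 0.1654]), np.float64(0.005283558652593129))
[ 238   83   66  130 3193]
plate edge [ 0.7076 -0.0327  0.012 ] [ 0.5467 -0.0701  0.012 ] -166.9067872778853
plate edge [0.7058 0.1047 0.012 ] [0.5155 0.0615 0.012 ] -167.22144794735627
plate edge [0.5155 0.0615 0.012 ] [ 0.5467 -0.0701  0.012 ] -76.68856034911289
[[-0.9381  0.3464 -0.001 ]
 [ 0.3464  0.9381 -0.0019]
 [ 0.0003 -0.0021 -1.    ]]
```

```bash
cat >>h.py <<'E'
def go(X,yaw):
    p,R=tool();M=R.as_matrix();y0=np.degrees(np.arctan2(M[1,0],M[0,0]))
    d=M.T@(np.array(X)-p);print("pos",p.round(4),"yaw",y0.round(2),"shift",d.round(4),"turn",round((y0-yaw+180)%360-180,2),"len",np.linalg.norm(d).round(3))
E
python3 -m handwheel '[[[-0.387,-0.325,0],53.5],[[-0.387,-0.325,0],53.5],[[-0.387,-0.325,0],53.5],[[-0.387,-0.325,0],53.5],[[-0.387,-0.325,0],53.5],[[-0.387,-0.325,0],53.5],[[-0.387,-0.325,0],53.5],[[-0.387,-0.325,0],53.5]]' 100
python3 -c "
from h import *
go([.451,-.314,.20],106.2);print(telemetry.read_state()['joints'],telemetry.read_state()['finger_gap'])"
```

```text
time_s: 0.77
ee_pos: [0.3645, 0.2479, 0.231]
tool_rot: [-0.0, 0.602, 0.798, -0.0]
wrist_force: [1.0, -0.2, -0.9]
finger_gap: 0.605
grip_force: 0.0
pos [0.3645 0.2479 0.231 ] yaw 105.96 shift [-0.5641 -0.0714  0.031 ] turn -0.24 len 0.569
[ 4.00490498e-01 -8.69617542e-02  1.85247345e+00  2.26692830e-05
  1.37633797e+00  1.21927622e-01] 0.6046946055613835
```

```bash

python3 -m handwheel '[[[-0.564,-0.071,0.01],0],[[-0.564,-0.071,0.01],0],[[-0.564,-0.071,0.01],0],[[-0.564,-0.071,0.01],0],[[-0.564,-0.071,0.01],0],[[-0.564,-0.071,0.01],0],[[-0.564,-0.071,0.01],0],[[-0.564,-0.071,0.01],0]]' 
python3 -c "
from h import *
go([.451,-.314,.20],106.2)"
```

```text
time_s: 1.43
ee_pos: [0.4164, -0.0812, 0.2252]
tool_rot: [-0.0, 0.6, 0.8, 0.0]
wrist_force: [0.6, 0.8, -0.3]
finger_gap: 0.606
grip_force: 0.0
pos [ 0.4164 -0.0812  0.2252] yaw 106.21 shift [-0.2332 -0.0317  0.0252] turn 0.01 len 0.237
```

```bash

python3 -m handwheel '[[[-0.233,-0.032,0.025],0],[[-0.233,-0.032,0.025],0],[[-0.233,-0.032,0.025],0],[[-0.233,-0.032,0.025],0],[[-0.233,-0.032,0.025],0],[[-0.233,-0.032,0.025],0],[[-0.233,-0.032,0.025],0],[[-0.233,-0.032,0.025],0]]' 
python3 - <<'E'
from h import *
go([.451,-.314,.089],106.2)
t=imaging.camera("top")[:,:,::-1];s=imaging.camera("side")[:,:,::-1]
c=lambda i,x,y:cv2.resize(i[y:y+75,x:x+100],(400,300),interpolation=cv2.INTER_CUBIC)
cv2.imwrite("pics/iso1.png",np.hstack([c(t,340,195),c(s,270,265)]))
print(proj("top",[.451,-.314,.116]),proj("side",[.451,-.314,.116]))
E
```

```text
time_s: 2.1
ee_pos: [0.4506, -0.3129, 0.1993]
tool_rot: [-0.001, 0.601, 0.799, 0.0]
wrist_force: [-0.1, 1.1, 0.5]
finger_gap: 0.609
grip_force: 0.0
pos [ 0.4506 -0.3129  0.1993] yaw 106.08 shift [-0.0014  0.0002  0.1103] turn -0.12 len 0.11
[388.72235749 232.98131387] [322.09178456 298.82222679]
```

View pics/iso1.png

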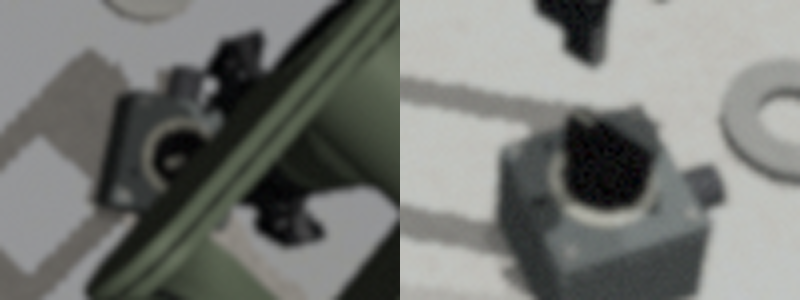

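The fingers straddle the handle, the top-view bar centre is near (388.6,234), and the prediction agrees. Descend, then close.

```bash

python3 -m handwheel '[[[0,0,0.03],0],[[0,0,0.06],0],[[-0.001,0,0.08],0],[[-0.001,0,0.095],0],[[-0.001,0,0.105],0],[[-0.001,0,0.109],0],[[-0.001,0,0.109],0]]' 
python3 -m handwheel '[[[0,0,0],0],[[0,0,0],0],[[0,0,0],0],[[0,0,0],0],[[0,0,0],0],[[0,0,0],0]]' 255
python3 -c "
from h import *
go([.451,-.314,.089],106.2);print(telemetry.read_state()['torque'])"
```

```text
time_s: 2.78
ee_pos: [0.4513, -0.3116, 0.0909]
tool_rot: [-0.001, 0.6, 0.8, 0.0]
wrist_force: [-0.2, -0.1, -0.2]
finger_gap: 0.605
grip_force: 0.0
time_s: 3.28
ee_pos: [0.4513, -0.3139, 0.0931]
tool_rot: [0.0, 0.599, 0.8, -0.001]
wrist_force: [-3.3, -0.6, 6.3]
finger_gap: 0.151
grip_force: 59.3
pos [ 0.4513 -0.3139  0.0931] yaw 106.34 shift [-0.     -0.0003  0.0041] turn 0.14 len 0.004
[0.08385325 0.60562611 0.5470393 ]
```

```bash

python3 -m handwheel '[[[0,0,-0.002],-7],[[0,0,-0.002],-14],[[0,0,-0.002],-21],[[0,0,-0.002],-28],[[0,0,-0.002],-35],[[0,0,-0.002],-42],[[0,0,-0.002],-49],[[0,0,-0.002],-56]]' 
python3 -m handwheel '[[[0,0,0],-3],[[0,0,0],-4],[[0,0,0],-4],[[0,0,0],-4],[[0,0,0],-4]]' 
python3 -c "
from h import *
go([.451,-.314,.089],166.2);print(telemetry.read_state()['torque'])"
```

```text
time_s: 3.95
ee_pos: [0.4511, -0.3139, 0.0932]
tool_rot: [-0.0, 0.152, 0.988, -0.001]
wrist_force: [-0.5, -3.7, -4.9]
finger_gap: 0.152
grip_force: 60.1
time_s: 4.37
ee_pos: [0.4511, -0.3138, 0.0932]
tool_rot: [-0.0, 0.12, 0.993, -0.001]
wrist_force: [-1.5, -4.6, -6.4]
finger_gap: 0.143
grip_force: 59.9
pos [ 0.4511 -0.3138  0.0932] yaw 166.16 shift [ 0.0001 -0.0002  0.0042] turn -0.04 len 0.004
[-0.91401079  0.150421    0.02512142]
```

```bash

python3 -m handwheel '[[[0,0,0],0],[[0,0,0],0],[[0,0,0],0],[[0,0,0],0],[[0,0,-0.03],0],[[0,0,-0.07],0],[[0,0,-0.11],0],[[0,0,-0.14],0]]' 100
python3 -c "
from h import *
go([.45,-.1,.25],193)"
```

```text
time_s: 5.03
ee_pos: [0.4525, -0.3132, 0.2373]
tool_rot: [0.002, 0.12, 0.993, -0.001]
wrist_force: [0.5, -0.4, 0.5]
finger_gap: 0.606
grip_force: 0.0
pos [ 0.4525 -0.3132  0.2373] yaw 166.24 shift [ 0.0531  0.2064 -0.0132] turn -26.76 len 0.214
```

```bash

python3 -m handwheel '[[[-0.014,0.425,-0.013],-27],[[-0.014,0.425,-0.013],-27],[[-0.014,0.425,-0.013],-27],[[-0.014,0.425,-0.013],-27],[[-0.014,0.425,-0.013],-27],[[-0.014,0.425,-0.013],-27],[[-0.014,0.425,-0.013],-27],[[-0.014,0.425,-0.013],-27]]' 145
python3 - <<'E'
from h import *
go([.567,.0965,.25],193)
t=imaging.camera("top")[:,:,::-1];s=imaging.camera("side")[:,:,::-1]
c=lambda i,x,y:cv2.resize(i[y:y+60,x:x+80],(400,300),interpolation=cv2.INTER_CUBIC)
cv2.imwrite("pics/iso2.png",np.vstack([np.hstack([c(t,345,205),c(t,225,155)]),np.hstack([c(s,280,285),c(s,240,150)])]))
E
```

```text
time_s: 5.7
ee_pos: [0.5417, 0.0104, 0.2444]
tool_rot: [0.001, -0.115, 0.993, 0.0]
wrist_force: [0.4, 0.0, 0.5]
finger_gap: 0.43
grip_force: 0.0
pos [0.5417 0.0104 0.2444] yaw -166.77 shift [-0.0444  0.078  -0.0056] turn 0.23 len 0.09
```

View pics/iso2.png

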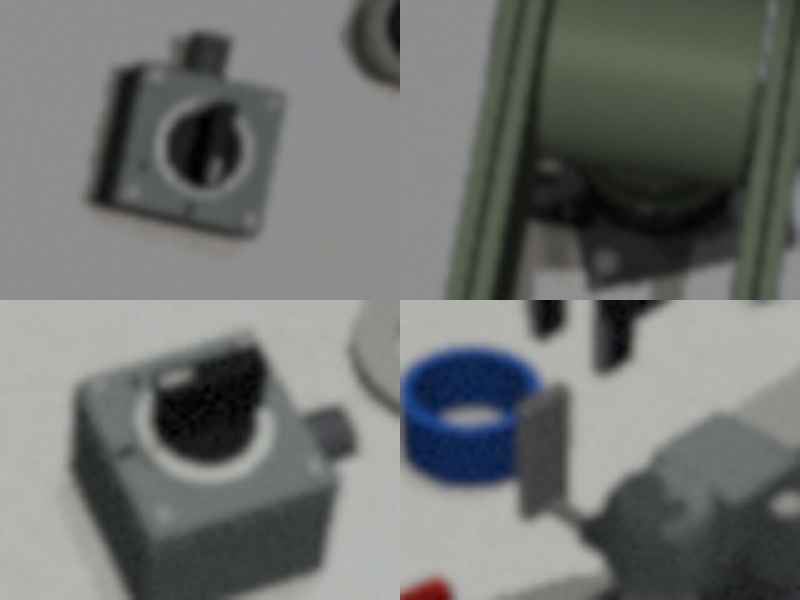

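The handle now lies along the box axis in both views (ring at top-view crop (205,147)), so the isolator is off. The latch plate is clear. Move over it.

```bash

python3 -m handwheel '[[[-0.044,0.078,-0.005],0],[[-0.044,0.078,-0.005],0],[[-0.044,0.078,-0.005],0],[[-0.044,0.078,0],0],[[-0.044,0.078,0.02],0],[[-0.044,0.078,0.04],0],[[-0.044,0.078,0.055],0],[[-0.044,0.078,0.055],0]]'
python3 - <<'E'
from h import *
go([.567,.0965,.114],193)
t=imaging.camera("top")[:,:,::-1];s=imaging.camera("side")[:,:,::-1]
c=lambda i,x,y:cv2.resize(i[y:y+60,x:x+80],(400,300),interpolation=cv2.INTER_CUBIC)
cv2.imwrite("pics/lat1.png",np.hstack([c(t,225,155),c(s,225,140)]))
E
```

```text
time_s: 6.47
ee_pos: [0.563, 0.092, 0.1841]
tool_rot: [-0.004, -0.114, 0.993, 0.0]
wrist_force: [-1.7, 0.2, -0.4]
finger_gap: 0.429
grip_force: 0.0
pos [0.563  0.092  0.1841] yaw -166.87 shift [-0.0056  0.0034  0.07  ] turn 0.13 len 0.07
```

View pics/lat1.png

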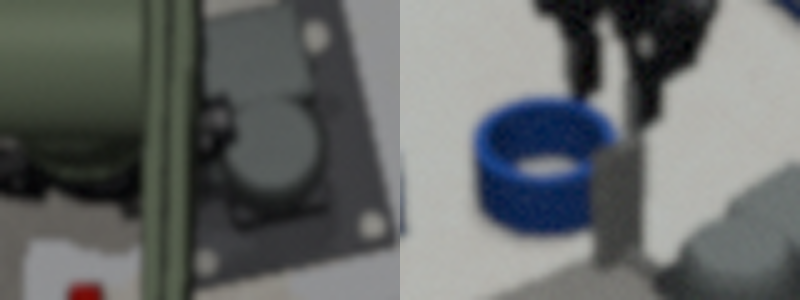

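Side crop: the finger tips at (585,95) and (645,130) bracket the plate top at (618,146). Descend with the small correction, then close.

```bash

python3 -m handwheel '[[[-0.005,0.004,0],0],[[-0.005,0.004,0.015],0],[[-0.005,0.004,0.03],0],[[-0.005,0.004,0.045],0],[[-0.005,0.004,0.06],0],[[-0.005,0.004,0.07],0],[[-0.005,0.004,0.07],0]]'
python3 -m handwheel '[[[0,0,0],0],[[0,0,0],0],[[0,0,0],0],[[0,0,0],0],[[0,0,0],0],[[0,0,0],0]]' 255
python3 -c "
from h import *
go([.567,.0965,.114],193)"
```

```text
time_s: 7.15
ee_pos: [0.5696, 0.0989, 0.1173]
tool_rot: [-0.001, -0.115, 0.993, 0.0]
wrist_force: [-0.0, 0.2, 0.3]
finger_gap: 0.432
grip_force: 0.0
time_s: 7.65
ee_pos: [0.5718, 0.0984, 0.1201]
tool_rot: [0.002, -0.115, 0.993, -0.001]
wrist_force: [1.4, -3.3, 3.4]
finger_gap: 0.131
grip_force: 59.6
pos [0.5718 0.0984 0.1201] yaw -166.76 shift [ 0.0051 -0.0007  0.0061] turn 0.24 len 0.008
```

```bash

python3 -m handwheel '[[[0,0.003,0],0],[[0,0.007,0],0],[[0,0.011,0],0],[[0,0.015,0],0],[[0,0.018,0],0],[[0,0.019,0],0],[[0,0.019,0],0],[[0,0.019,0],0]]'
python3 -c "
from h import *
go([.5718-.0045,.0984+.0195,.12],193)"
```

```text
time_s: 8.32
ee_pos: [0.5678, 0.1148, 0.12]
tool_rot: [0.002, -0.115, 0.993, -0.003]
wrist_force: [1.7, -11.1, 4.1]
finger_gap: 0.132
grip_force: 59.5
pos [0.5678 0.1148 0.12  ] yaw -166.77 shift [-0.0002  0.0032 -0.0001] turn 0.23 len 0.003
```

```bash

python3 -m handwheel '[[[0,0.002,0],0],[[0,0.002,0],0],[[-0.0005,0.002,-0.005],0],[[-0.001,0.002,-0.011],0],[[-0.002,0.002,-0.017],0],[[-0.003,0.002,-0.022],0],[[-0.004,0.002,-0.028],0],[[-0.005,0.002,-0.034],0]]'
python3 -c "
from h import *
go([.5678,.1148,.12],193);print(telemetry.read_state()['torque'])"
```

```text
time_s: 8.98
ee_pos: [0.5709, 0.1174, 0.1506]
tool_rot: [-0.0, -0.115, 0.993, -0.003]
wrist_force: [9.4, -9.4, -10.1]
finger_gap: 0.133
grip_force: 58.4
pos [0.5709 0.1174 0.1506] yaw -166.8 shift [ 0.0035 -0.0017  0.0306] turn 0.2 len 0.031
[-1.18313164 -0.6886478   0.34201883]
```

```bash

python3 -m handwheel '[[[-0.001,0,-0.006],0],[[-0.003,0,-0.013],0],[[-0.0045,0,-0.02],0],[[-0.0065,0,-0.027],0],[[-0.009,0,-0.034],0],[[-0.0115,0,-0.041],0],[[-0.0145,0,-0.048],0],[[-0.0175,0,-0.055],0]]'
python3 -m handwheel '[[[0,0,0],0],[[0,0,0],0],[[0,0,0],0],[[0,0,0],0]]'
python3 - <<'E'
from h import *
go([.5678,.1148,.12],193);print(telemetry.read_state()['torque'])
t=imaging.camera("top")[:,:,::-1];s=imaging.camera("side")[:,:,::-1]
cv2.imwrite("pics/lift.png",np.hstack([cv2.resize(i,(400,300),interpolation=cv2.INTER_AREA if 0 else cv2.INTER_CUBIC) for i in (t[80:230,200:400],s[90:240,210:410])]))
a=np.radians(13);c=np.array([.5878,.0087,0]);ex=np.array([np.cos(a),np.sin(a),0])
print(proj("side",c+[0,0,.14]),proj("side",c+ex*(.28-.265)-ex*.025*.32*-1*0+[0,0,.205+.024]))
E
```

```text
time_s: 9.65
ee_pos: [0.5857, 0.1209, 0.2041]
tool_rot: [-0.004, -0.115, 0.993, -0.003]
wrist_force: [4.0, -11.2, -9.9]
finger_gap: 0.133
grip_force: 58.6
time_s: 9.98
ee_pos: [0.586, 0.1208, 0.2047]
tool_rot: [-0.003, -0.115, 0.993, -0.003]
wrist_force: [1.2, -11.8, -6.4]
finger_gap: 0.13
grip_force: 58.9
pos [0.586  0.1208 0.2047] yaw -166.84 shift [ 0.0185 -0.0012  0.0848] turn 0.16 len 0.087
[-1.35947155 -0.05778781  0.30191312]
[291.47286215 189.47387655] [296.39762853 160.02690609]
```

View pics/lift.png

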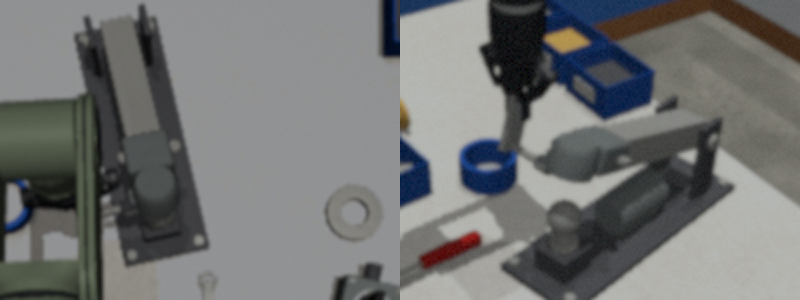

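The side view shows the coupler clear of the ball and held by the plate. The cap top is at about (295,160), matching the prediction for a middle height of about 0.20 m. Settle, then hand in.

```bash

python3 -m handwheel '[[[0,0,0],0],[[0,0,0],0],[[0,0,0],0],[[0,0,0],0],[[0,0,0],0],[[0,0,0],0],[[0,0,0],0],[[0,0,0],0]]'
python3 -c "
from rig import workorder
print(workorder.sign_off())"
```

```text
time_s: 10.75
ee_pos: [0.586, 0.1208, 0.2047]
tool_rot: [-0.003, -0.115, 0.993, -0.003]
wrist_force: [2.7, -10.8, -7.8]
finger_gap: 0.13
grip_force: 58.9
the job is handed in; nothing more can be done
None
```

I turned the isolator off, pulled the latch, and lifted the coupler off the ball; it is held still in the gripper about 85 mm above where it sat, and the job was handed in at about 10.8 s (sign-off returned no verdict).

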